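# Close the metronome and lay out for its timing run

### The job

Close up the metronome and lay out the bench for its timing run: set the brass gear cluster in the open movement bay, on its bearing cone, then put the cover over the bay and press it down until it has clicked in along every edge and lies flush. Stand the larger of the two slide weights on the slab just beyond the metronome's narrow end, in line with its rod, and stand the loupe, lens up, on the slab close in front of the timing stand (on the robot's side), centred on its base, neither of them touching what it stands by. Leave the small weight, the screw dish, the screwdriver and the tweezers where they are.

Things in the scene. Friction and masses are not known exactly. Their poses are not given: they have to be found in the camera images.
- metronome: Black tapered metronome lying on its face, fixed. Origin on the slab under the centre of its open bay; x to its narrow end (away from the robot +-0.3 rad). Spans x -38 (88 wide) to +122 mm (52 wide), steel rod end to +129; top face 30 mm up. Bay 60 (x) by 52 mm, floor 8 mm up; in its middle a bearing cone 9 mm high, 14 mm wide, 4 at the tip. A sprung ball catch sticks 3 mm out of each bay wall.
- timing_stand: Stainless timing stand, fixed, left or right of the metronome: base plate 14 mm high, column 240 mm tall, carriage with a 50 mm knurled knob at its side, thin hanging rod in a black light gate. Origin on the slab below the middle of the base's front edge (towards the robot); x runs from front to back. Base x 0 to 110, y -45 to +45 mm; rod at x = 42, column at x = 82 mm.
- gear_cluster: Brass gear cluster, 32 mm tall, on its large wheel (39 mm across, 6 thick); above it a 29 mm wheel up to 14 mm, then a 12 mm hub to the top (grip its upper 10 mm). Origin: centre of the underside, z up. Its 16 mm bore, 10 mm deep, opens below and is guided on by the bearing cone. Seated on the bay floor, its origin is 8 mm above the slab, its hub 10 mm above the metronome's top face. 75 g.
- movement_cover: Black bay cover on 4 tapered pins. Origin: centre of the pin tips, z up, x along its long side. Flange 66 (x) by 58 mm, 18 to 21 mm up; dome 44 (x) by 38 mm (grip across the 38), top at 34 mm. Fits with x along the metronome's x, either way round. Laid on, the catches stop it with its origin 21 mm above the slab; some 8 to 10 N on the dome click it in: origin at 12, dome top at 46 mm. 45 g.
- slide_weight: The larger slide weight: dark grey tungsten, round, 30 mm in diameter, 26 mm tall, straight sides to 18 mm, then a cone to a 22 mm top with a small hole. Stands upright. Origin at the centre of the underside, z up. 290 g.
- loupe: Loupe: black round barrel, 36 mm in diameter and 32 mm tall (grips as a plain cylinder), with a steel rim and a glass lens at the top. Stands upright, lens up. Origin at the centre of the underside, z up. 50 g.
- spare_weight: The small slide weight, the same shape as the larger: 20 mm in diameter, 18 mm tall. Not needed; it stays where it is. Origin at the centre of the underside.
- screw_dish: Small glass dish with screws, 60 mm across, 16 mm tall, near the robot. It stays where it is. Origin at the centre of the underside.
- screwdriver: Screwdriver, 150 mm long, lying across the back of the working area. It stays where it is. Its x axis runs along it.
- tweezers: Steel tweezers, 125 mm long, 8 mm high, lying at the left. They stay where they are. Their x axis runs along them.
There are look-alikes about, which are no part of the job. Several things have the shape of the gear_cluster; the one meant has the colours described above.

How it is judged:
By the outcome, as a careful person would: the job done as asked, in the order asked, and still so for the second after the job is handed in, with the robot touching nothing.
It also fails if it takes over 109 s, if anything falls off the work surface, if the arm or the gripper's body presses on something with over 40 N, if the wrist force passes 120 N, or if a joint passes its speed limit or range.

### The arm

A 6-joint arm with a two-finger parallel gripper is mounted at the origin on the work surface. World frame = base frame: x ahead of the robot, y to its left, z up, the work surface at z = 0. Lengths are in m, angles in degrees, forces in N, time in s.
With the tool pointing down it reaches from about 0.35 to 0.875 m from the base axis. Payload 4.2 kg.
Tool frame: the origin (TCP) lies midway between the tips of the shut fingers; the grasp point (between the pads) lies 19 mm behind it; z points along the fingers, y is the line along which they close (so a half turn about z gives the same grasp; the last joint's range is limited). The gripper opens to 87 mm and grips with 3 to 60 N. Pads are 19 mm wide; open, the fingers measure 117 mm over their backs; the gripper's body (75 mm by 190 mm) begins 51 mm behind the grasp point.
Start: joints at [-50.902, 22.042, 0.453, 0, -68.411, -14.817], TCP at [0.257, -0.57, 0.223] pointing down, gripper open.
Joint ranges: [-179.83, 179.83], [-69.29, 118.12], [-61.27, 80.66], [-181.25, 117.63], [-171.15, -9.14], [-177.46, 177.46]. Speed limits (degrees/s): [159.86, 159.86, 180, 180, 180, 180].

### API

Orientations are given as [roll, pitch, yaw] about the fixed x, y, z axes, in that order (R = Rz(yaw) Ry(pitch) Rx(roll)).
In Python, from workcell import env gives the robot as it stands. The module is installed in compiled form; this text tells all that it offers. Calls block until the motion is done:
- env.goto(position, orientation): joint-space move of the TCP to a pose.
- env.move_straight(position, rotation=None, rate=0.15, force_limit=None): straight line of the TCP; rotation=None keeps the orientation; rate is the mean speed in m/s. With force_limit (N) it stops when the force on the tool has changed by that much, and returns True; else False.
- env.set_joints(angles): joint-space move.
- env.gripper_to(opening, grasp_force=None): opening from 0.0 (shut) to 1.0 (fully open); grasp_force is the grip in N (None keeps the last); returns when the fingers have stopped.
- env.dwell(seconds).
- env.inverse_kinematics(position, orientation): joint angles nearest the present ones, or None.
- env.read_state(): the state.
- env.grab_frame(name): name is "side" or "top" or "wrist"; returns a dict with "image" (400x640x3 uint8, blue, green, red), "fx", "fy", "cx", "cy" (pixels), "position" and "orientation" of the camera in the world. Camera axes: x right, y up, looking along -z (the intrinsics and any distortion apply to the point x, -y, -z); pixel columns grow to the right and rows downward; lengths in m; the calibration is good to about 2 mm. A picture is of the moment at which its call begins. There is no depth.
A pose or a line that the arm cannot do raises env.Unreachable and nothing moves.
- env.close_job(): hands the job in; it is judged then, once.
Trained networks look in a picture, given as the dict that the camera call returned (one of the last four; its "shot" number tells which), for a name from the list of things; names that differ only in an ending like _2 or _b are one class to them, and where a whole thing is asked for, a point or a joint stands for the part that bears it (a point fixed in the world has none). Each returns a list of dicts, best first, with "score" (0 to 1); they miss things now and then, are a little off and sometimes report something else, mostly with a low value. They report only what shows in the picture. A call takes as long as a camera call. They do not tell look-alikes from the thing itself.
- env.search_frame(picture, thing): "xyz" ([x, y, z] in m, in world coordinates, good to about 4 mm: the middle of the surface that is visible of it).
- env.trace(picture, thing): "mask" (400x640 bool, what is visible of it).
The state is a dict: "clock": time; "joint_positions": joint angles; "qvel": joint speeds; "joint_torque": joint torques, N m; "position": TCP position; "tool_rot": TCP orientation; "force": force on the tool from outside, world axes, zero at the start; "wrist_torque": the same for the moment, N m; "opening": opening from 0.0 (shut) to 1.0 (fully open); "finger_force": force on a finger pad.
Only numpy, scipy, OpenCV 4.12 (cv2) and the standard library are available. Lean on these libraries where they do the work, as an engineer would, in place of code of your own. Each camera call takes 0.05 s, during which the arm holds its last target. There are 200 camera calls.

## Working session

There is one attempt and no reset: what is moved stays moved. The work goes in short steps, each a Python script; the robot and the scene stay as the last script left them, time stands still between calls to the robot, and variables do not carry over. Pictures are saved under pics/ and viewed, at most 14 in all, crops included, and the job is handed in when it is done.

```bash
mkdir -p pics; cat > h.py <<'E'
import numpy as np, cv2
from scipy.spatial.transform import Rotation as R
from workcell import env
def rot(p):
    o=np.array(p["orientation"],float)
    if o.shape==(3,3): return o
    return R.from_euler('xyz',o,degrees=True).as_matrix()
def pix2z(p,u,v,z):
    d=np.array([(u-p["cx"])/p["fx"],-(v-p["cy"])/p["fy"],-1.0])
    w=rot(p)@d; c=np.array(p["position"]); return c+w*(z-c[2])/w[2]
def proj(p,X):
    q=(np.array(X)-np.array(p["position"]))@rot(p)
    return p["cx"]+p["fx"]*q[...,0]/-q[...,2], p["cy"]-p["fy"]*q[...,1]/-q[...,2]
def save(p,n): cv2.imwrite(f"pics/{n}.png",p["image"])
E
python3 - <<'E'
from h import *
for n in("top","side"):
    p=env.grab_frame(n); save(p,n+"0")
    print(n,{k:v for k,v in p.items() if k!="image"})
    for t in "metronome timing_stand gear_cluster movement_cover slide_weight loupe spare_weight screw_dish screwdriver tweezers".split():
        print(t,[(np.round(d["xyz"],3).tolist(),round(d["score"],2)) for d in env.search_frame(p,t)])
print(env.read_state())
E
```

```text
top {'fx': 421.8351373437281, 'fy': 421.8351373437281, 'cx': 313.4705223212923, 'cy': 201.5243981401062, 'position': array([0.39504307, 0.07351161, 0.93700355]), 'orientation': array([ 1.16171850e+01,  7.96362855e-03, -8.78393945e+01]), 'shot': 1}
metronome [([0.495, -0.285, 0.028], 0.75)]
timing_stand [([0.532, 0.289, 0.023], 0.65)]
gear_cluster [([0.564, -0.08, 0.013], 0.74), ([0.553, -0.005, 0.015], 0.68), ([0.532, 0.076, 0.012], 0.58)]
movement_cover [([0.633, 0.096, 0.02], 0.67)]
slide_weight [([0.64, -0.083, 0.024], 0.67), ([0.75, 0.014, 0.025], 0.27)]
loupe [([0.431, -0.081, 0.031], 0.64)]
spare_weight [([0.459, 0.084, 0.024], 0.46)]
screw_dish [([0.378, -0.026, 0.004], 0.94)]
screwdriver [([0.749, 0.012, 0.025], 0.75)]
tweezers [([0.428, 0.412, 0.008], 0.64)]
side {'fx': 495.2877148850054, 'fy': 495.2877148850054, 'cx': 318.9406674450116, 'cy': 193.0143115513188, 'position': array([0.14620754, 0.77788703, 1.06290737]), 'orientation': array([  38.84246065,    0.81876713, -150.34715243]), 'shot': 2}
metronome [([0.492, -0.273, 0.026], 0.82), ([0.538, 0.304, 0.021], 0.26)]
timin
[... 382 characters left out ...]
 0.74)]
{'clock': 1.1, 'joint_positions': array([-5.09010977e+01,  2.20402632e+01,  4.52309200e-01,  5.63372232e-04,
       -6.84114573e+01, -1.48160458e+01]), 'qvel': array([ 0.00059234,  0.00323149, -0.00415118, -0.09533562, -0.08666996,
       -0.01767056]), 'joint_torque': array([ 1.98991320e-04, -3.90477490e+01,  1.87624812e+01,  4.22439963e+00,
        1.55364862e-02, -2.80415213e-05]), 'position': array([ 0.25702862, -0.56967543,  0.2225643 ]), 'tool_rot': array([-1.79999297e+02, -3.55913312e-04, -1.55716936e+02]), 'force': array([ 0.46937301,  0.36600821, -0.93793499]), 'wrist_torque': array([ 0.02410558, -0.01528243,  0.06133782]), 'finger_force': 0.0, 'opening': 0.9974380456058753}
```

View pics/top0.png

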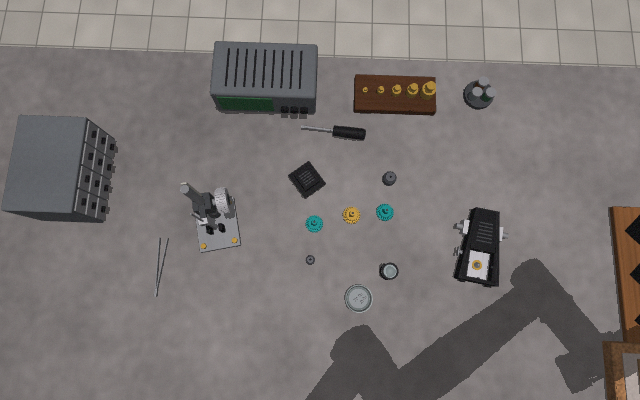

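View pics/side0.png

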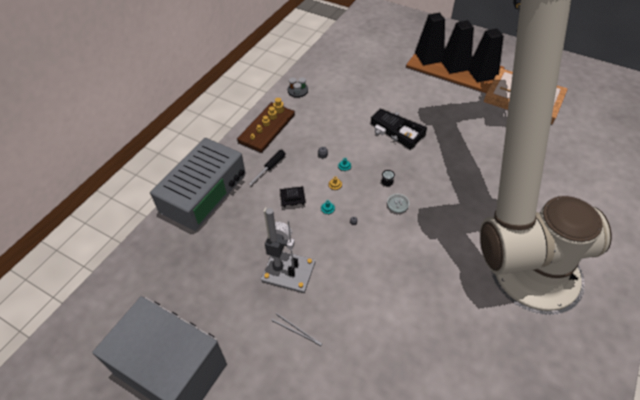

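The top picture shows three gear clusters: teal at (314,224), brass at (352,215) and teal at (385,212). The brass one fits the description. The metronome bay is at (478,265), the cover at (307,180), the large weight at (389,178), the small weight at (310,260), the loupe at (388,271) and the stand at (215,220). Next I'll take close views with the wrist camera.

```bash
python3 - <<'E'
from h import *
ori=[180,0,-180]
for n,pos in (("wm",[0.44,-0.28,0.33]),("wc",[0.48,0.0,0.36]),("ws",[0.42,0.27,0.36])):
    try: env.goto(pos,ori)
    except env.Unreachable: print("unr",n); continue
    env.dwell(0.3)
    p=env.grab_frame("wrist"); save(p,n); np.save(n+".npy",p,allow_pickle=True)
    print(n,{k:v for k,v in p.items() if k!="image"},env.read_state()["joint_positions"].round(1),env.read_state()["clock"])
    for t in "metronome timing_stand gear_cluster movement_cover slide_weight loupe spare_weight".split():
        print(t,[(np.round(d["xyz"],3).tolist(),round(d["score"],2)) for d in env.search_frame(p,t)])
E
```

```text
wm {'fx': 277.50761483058767, 'fy': 277.50761483058767, 'cx': 324.78744702731876, 'cy': 201.12422723342564, 'position': array([ 0.37264736, -0.2799737 ,  0.49255503]), 'orientation': array([-1.41446084e+01,  3.40157437e-02,  8.98663027e+01]), 'shot': 3} [-14.7   8.5  -2.9   0.  -78.7 -75.4] 2.8
metronome [([0.493, -0.29, 0.028], 0.85)]
timing_stand [([0.516, 0.26, 0.018], 0.67)]
gear_cluster [([0.525, 0.067, 0.007], 0.66), ([0.566, -0.08, 0.012], 0.61)]
movement_cover []
slide_weight []
loupe [([0.432, -0.094, 0.029], 0.63)]
spare_weight [([0.454, 0.08, 0.018], 0.46)]
wc {'fx': 277.50761483058767, 'fy': 277.50761483058767, 'cx': 324.78744702731876, 'cy': 201.12422723342564, 'position': array([ 4.12859536e-01, -1.53115891e-04,  5.22713547e-01]), 'orientation': array([-1.41632238e+01,  5.00366575e-02,  8.98377454e+01]), 'shot': 4} [  19.4    3.5   -4.4    0.   -82.1 -109.4] 4.6
metronome [([0.49, -0.285, 0.028], 0.66)]
timing_stand [([0.521, 0.286, 0.02], 0.79)]
gear_cluster [([0.569, -0.073, 0.015], 0.73), ([0.538, 0.071, 0.015], 0.62), ([0.561, -0.003, 0.01], 0.61)]
movement_cover []
slide_weight []
loupe [([0.432, -0.09, 0.03], 0.69), ([0.736, -0.006, 0.013], 0.29)]
spare_weight [([0.454, 0.084, 0.017], 0.41)]
ws {'fx': 277.50761483058767, 'fy': 277.50761483058767, 'cx': 324.78744702731876, 'cy': 201.12422723342564, 'position': array([0.35314798, 0.26980868, 0.52292582]), 'orientation': array([-1.41874709e+01,  3.59767338e-02,  8.98364027e+01]), 'shot': 5} [  51.3    5.6   -2.1    0.   -82.3 -141.4] 6.375
metronome [([0.477, -0.284, 0.026], 0.95)]
timing_stand [([0.519, 0.296, 0.018], 0.63)]
gear_cluster [([0.558, 0.005, 0.004], 0.75), ([0.433, -0.084, 0.028], 0.26)]
movement_cover [([0.64, 0.117, 0.02], 0.87)]
slide_weight []
loupe [([0.433, -0.082, 0.032], 0.55)]
spare_weight [([0.451, 0.085, 0.018], 0.42)]
```

```bash
python3 - <<'E'
import cv2,numpy as np
L=lambda n:cv2.imread(f"pics/{n}.png")
top=L("top0")
c=cv2.resize(top[195:235,290:410],(800,267),interpolation=cv2.INTER_CUBIC)
cv2.imwrite("pics/cropgear.png",c)
m=L("wm"); m=cv2.resize(m[100:350,200:450],(750,600)[0:1]*1+(750,) if 0 else (600,600),interpolation=cv2.INTER_CUBIC); cv2.imwrite("pics/wm2.png",m)
E
```

```text
(no output)
```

View pics/cropgear.png

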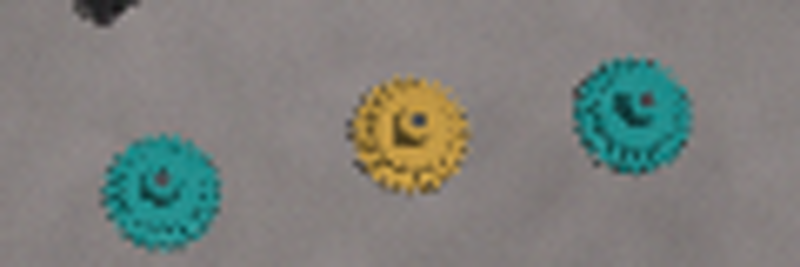

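View pics/wm2.png

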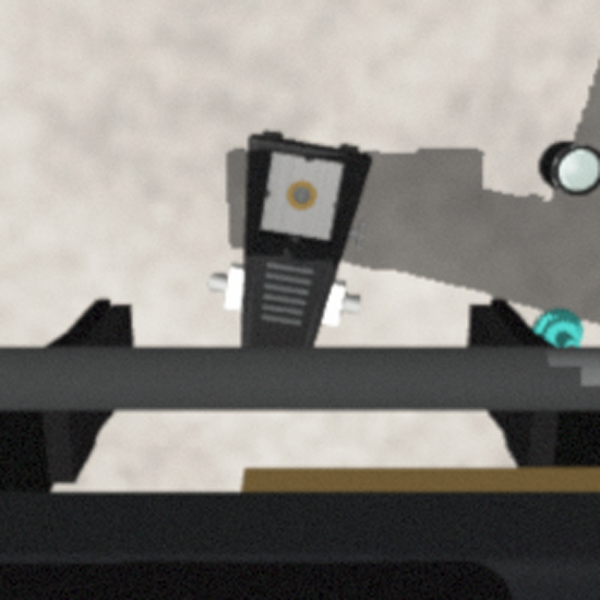

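View pics/wc.png

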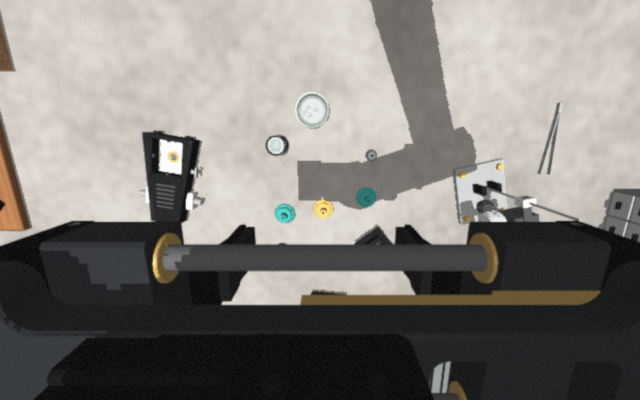

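View pics/ws.png

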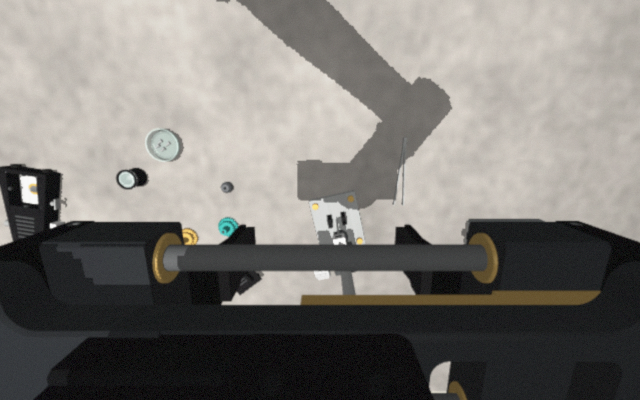

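The crop confirms brass at top (352,215), with a teal look-alike on each side. The metronome's narrow end points away from the robot. The bay cone is at wm2 crop (301,195), which is wm pixel (325,181). The stand's front edge runs from (310,205) to (352,193) in ws. Next I'll take closer measuring shots.

```bash
python3 - <<'E'
from h import *
tiles=[]
for n,t,xy,z in (("cg","gear_cluster",(0.555,-0.005),0.12),("cc","movement_cover",(0.633,0.1),0.12),("cw","slide_weight",(0.64,-0.083),0.12),("cl","loupe",(0.433,-0.083),0.12),("cm","metronome",(0.52,-0.285),0.2)):
    env.goto([xy[0]+0.067,xy[1],z],[180,0,180]); env.dwell(0.25)
    p=env.grab_frame("wrist"); save(p,n); np.save(n+".npy",p,allow_pickle=True)
    tiles.append(p["image"][20:220,190:450])
    print(n,p["position"].round(4))
    for d in env.trace(p,t)[:2]:
        m=d["mask"]; ys,xs=np.nonzero(m); print(t,round(d["score"],2),xs.mean().round(1),ys.mean().round(1),m.sum()); np.save(n+"_mask.npy",m); break
print(env.read_state()["clock"])
tiles.append(tiles[0]*0)
im=np.vstack([np.hstack(tiles[:3]),np.hstack(tiles[3:])]); print(im.shape)
cv2.imwrite("pics/tiles.png",im)
E
```

```text
cg [ 0.5548 -0.0037  0.2835]
gear_cluster 0.89 323.7 134.2 1119
cc [0.6324 0.0996 0.2833]
movement_cover 0.88 323.6 130.4 4836
cw [ 0.64   -0.0811  0.2829]
slide_weight 0.71 317.5 136.3 847
cl [ 0.4339 -0.0824  0.2825]
loupe 0.89 320.3 134.2 1300
cm [ 0.5198 -0.2833  0.3628]
metronome 0.91 323.5 103.9 9968
13.1333
(400, 780, 3)
```

View pics/tiles.png

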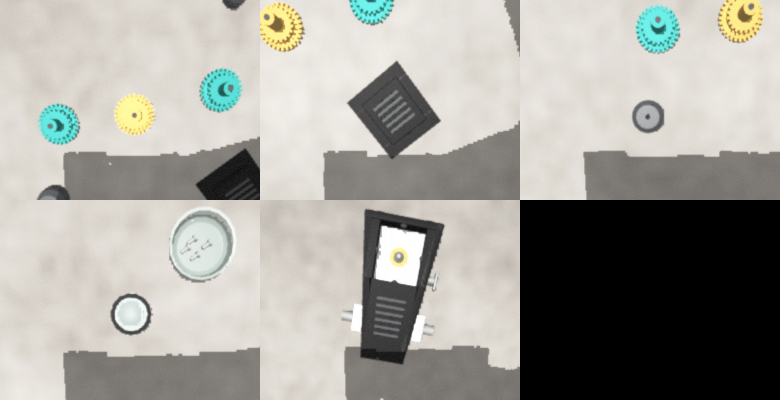

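The gear is near tile (134,115), the cover is turned by about 45° at (393,110), the weight is at (648,117) and the loupe at (131,314). The metronome is seen cleanly, with the bay at (400,255). I'll compute the poses from these.

```bash
python3 - <<'E'
from h import *
ld=lambda n:(np.load(n+".npy",allow_pickle=True).item(),np.load(n+"_mask.npy"))
def big(m):
    c,_=cv2.findContours(m.astype(np.uint8),cv2.RETR_EXTERNAL,cv2.CHAIN_APPROX_NONE); return max(c,key=cv2.contourArea)[:,0]
def world(p,pts,z): return np.array([pix2z(p,u,v,z)[:2] for u,v in pts])
for n,z in(("cg",6),("cw",18),("cl",32)):
    p,m=ld(n); w=world(p,big(m),z/1000); (c,r)=cv2.minEnclosingCircle((w*1000).astype(np.float32))
    print(n,"circle",np.round(c,1),round(r,1),"centroid",world(p,[np.argwhere(m).mean(0)[::-1]],z/1000).round(4))
p,m=ld("cc"); w=world(p,big(m),.020)*1000
print("cover",cv2.minAreaRect(w.astype(np.float32)))
p,m=ld("cm"); w=world(p,big(m),.030)*1000
im=p["image"]; hsv=cv2.cvtColor(im,cv2.COLOR_BGR2HSV)
# white floor + ring
roi=np.zeros(m.shape,bool); roi[20:90,300:370]=1
white=((hsv[...,2]>200)&roi).astype(np.uint8)
n_,lab,st,ce=cv2.connectedComponentsWithStats(white)
i=lab[45:75,310:350].ravel(); i=np.bincount(i[i>0]).argmax()
fl=lab==i; ys,xs=np.nonzero(fl); print("floor px",xs.min(),xs.max(),ys.min(),ys.max())
print("floor rect",cv2.minAreaRect((world(p,big(fl),.008)*1000).astype(np.float32)))
ring=(hsv[...,1]>90)&(hsv[...,0]>10)&(hsv[...,0]<40)&roi; ys,xs=np.nonzero(ring); print("ring",xs.mean(),ys.mean(),len(xs),world(p,[(xs.mean(),ys.mean())],.010))
dark=((hsv[...,2]<110)&m); print(dark.sum())
# trapezoid fit: visible dark points outline at z=.03
from scipy.optimize import least_squares
c=big(dark|fl); w=world(p,c,.030)
def res(q):
    a=q[2]; d=w-q[:2]; x=d@[np.cos(a),np.sin(a)]; y=d@[-np.sin(a),np.cos(a)]
    half=.044-(x+.038)*(.018/.160)
    sd=np.minimum.reduce([x+.038,.122-x,(half-np.abs(y))*.994]); return sd*1000
s=least_squares(res,[.475,-.285,-.1],loss="soft_l1"); print("metro",s.x[:2].round(4),np.degrees(s.x[2]),np.abs(s.fun).mean())
ws=np.load("ws.npy",allow_pickle=True).item()["image"]; tp=cv2.imread("pics/top0.png")
a=cv2.resize(ws[180:260,295:375],(400,400),interpolation=cv2.INTER_CUBIC); b=cv2.resize(tp[175:255,175:255],(400,400),interpolation=cv2.INTER_CUBIC)
cv2.imwrite("pics/stand.png",np.hstack([a,b]))
E
```

```text
cg circle [558.5  -4.8] 18.8 centroid [[ 0.5582 -0.0049]]
cw circle [645. -88.] 15.2 centroid [[ 0.6448 -0.0881]]
cl circle [437.3 -86.6] 18.3 centroid [[ 0.4366 -0.0866]]
cover ((633.4577026367188, 98.38307189941406), (67.38326263427734, 60.16972732543945), 38.568763732910156)
floor px 306 354 46 89
floor rect ((451.3599853515625, -277.5295715332031), (50.86268997192383, 47.69609069824219), 80.79163360595703)
ring 328.618320610687 77.01526717557252 131 [[ 0.45795002 -0.27903655]]
6368
metro [ 0.4581 -0.2791] -9.902403047147105 0.9546218945908589
```

View pics/stand.png

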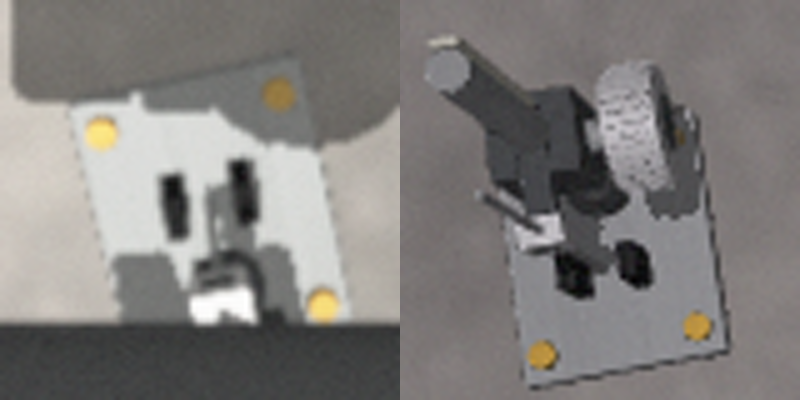

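```bash
cat >> h.py <<'E'
M=np.array([.4581,-.2791]); MY=-9.9
def mp(x,y=0):
    a=np.radians(MY); return M+[x*np.cos(a)-y*np.sin(a),x*np.sin(a)+y*np.cos(a)]
def go(xy,z,yaw,**k): return env.goto([*xy,z],[180,0,yaw])
def st(xy,z,rate=.15,fl=None): return env.move_straight([*xy,z],None,rate,fl)
def show(*a):
    s=env.read_state(); print(*a,"t",round(s["clock"],1),"pos",s["position"].round(4),"F",s["force"].round(1),"open mm",round(s["opening"]*87,1),"ff",round(s["finger_force"],1))
E
python3 - <<'E'
from h import *
ws=np.load("ws.npy",allow_pickle=True).item()
a,b=pix2z(ws,309,201,.014),pix2z(ws,354.4,190.6,.014); print("stand wrist",a,b,np.hypot(*(a-b)[:2]))
tp=env.grab_frame("top"); c,d=pix2z(tp,200,251.8,.014),pix2z(tp,240.6,244.4,.014); print("stand top",c,d,np.hypot(*(c-d)[:2]))
g=(.5585,-.0048)
go(g,.12,180); env.gripper_to(36/87,20); st(g,.0225,.1); show("at gear")
env.gripper_to(0,20); show("gripped")
st(g,.12); show("lifted")
p=mp(0); go(p,.12,180+MY); st(p,.055,.12); show("above bay")
print("contact",st(p,.030,.03,6)); show("down")
E
```

```text
stand wrist [0.4814833  0.23926109 0.014     ] [0.46161819 0.32465939 0.014     ] 0.08767834343398273
stand top [0.46349816 0.32381934 0.014     ] [0.48293779 0.23652171 0.014     ] 0.08943588085129128
at gear t 16.5 pos [ 0.5591 -0.0047  0.0231] F [ 0.7 -0.   0.5] open mm 35.9 ff 0.0
gripped t 17.1 pos [ 0.5586 -0.0049  0.0227] F [ 0.1 -1.2  1.7] open mm 11.1 ff 20.0
lifted t 17.9 pos [ 0.5576 -0.0049  0.119 ] F [-0.5 -0.9 -1.9] open mm 11.0 ff 20.0
above bay t 19.7 pos [ 0.459  -0.2789  0.0555] F [ 0.2 -0.5 -0.5] open mm 10.7 ff 20.0
contact True
down t 20.5 pos [ 0.4577 -0.279   0.0307] F [-1.4  1.   3.9] open mm 10.5 ff 20.0
```

```bash
python3 - <<'E'
from h import *
p=mp(0); s=env.read_state()["position"][:2]
env.gripper_to(20/87); st(s,.10,.1); show()
go(mp(.067),.2,180+MY); env.dwell(.2); q=env.grab_frame("wrist"); save(q,"g1")
cv2.imwrite("pics/g1c.png",cv2.resize(q["image"][70:220,225:425],(800,600),interpolation=cv2.INTER_CUBIC))
D=env.search_frame(q,"gear_cluster"); print([(np.round(d["xyz"],4),d["score"]) for d in D])
for X in ([*p,.040],[*p,.008]): print(proj(q,np.array(X)))
E
```

```text
t 21.8 pos [ 0.4572 -0.2788  0.0995] F [ 0.6  0.3 -0.3] open mm 20.0 ff 0.0
[(array([ 0.5691, -0.0815,  0.0159]), 0.94), (array([ 0.4619, -0.2778,  0.0222]), 0.87), (array([0.5381, 0.063 , 0.0117]), 0.56)]
(np.float64(324.4955656446611), np.float64(132.94159340687423))
(np.float64(324.52889945920884), np.float64(132.85882284265034))
```

View pics/g1c.png

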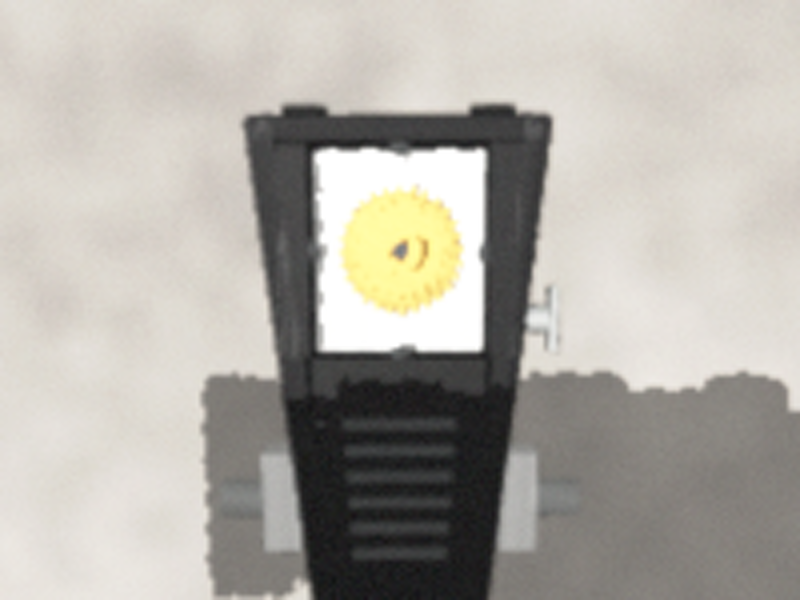

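The gear is upright and centred in the bay, at crop (402,250) against a bay centre of (400,250). Next is the cover.

```bash
python3 - <<'E'
from h import *
c=(.6335,.0984)
go(c,.12,38.6-180); env.gripper_to(62/87,20); st(c,.0235,.1); show("at cover")
env.gripper_to(0,20); show("gripped"); st(c,.12); show("lifted")
p=mp(0); go(p,.12,180+MY); st(p,.065,.12); env.dwell(.2); show("above bay")
print("contact",st(p,.040,.03,4)); show("down")
env.gripper_to(62/87); show("released"); s=env.read_state()["position"][:2]; st(s,.11)
go(mp(.067),.2,180+MY); env.dwell(.2); q=env.grab_frame("wrist"); save(q,"c1")
cv2.imwrite("pics/c1c.png",cv2.resize(q["image"][70:220,225:425],(800,600),interpolation=cv2.INTER_CUBIC))
E
```

```text
at cover t 26.3 pos [0.6341 0.0986 0.0243] F [0.4 0.1 0. ] open mm 62.3 ff 0.0
gripped t 26.8 pos [0.6336 0.0984 0.0237] F [-1.2  0.7  1.3] open mm 37.7 ff 20.0
lifted t 27.6 pos [0.6326 0.0982 0.1189] F [-1.   0.1 -1.4] open mm 37.7 ff 20.0
above bay t 30.0 pos [ 0.4588 -0.2792  0.0659] F [-0.4  0.2 -1.1] open mm 37.8 ff 20.0
contact True
down t 30.7 pos [ 0.4585 -0.2794  0.0438] F [ 0.9 -0.5  3. ] open mm 37.8 ff 20.0
released t 31.4 pos [ 0.4577 -0.2791  0.0436] F [-0.4 -0.8 -0.5] open mm 62.1 ff 0.0
```

View pics/c1c.png

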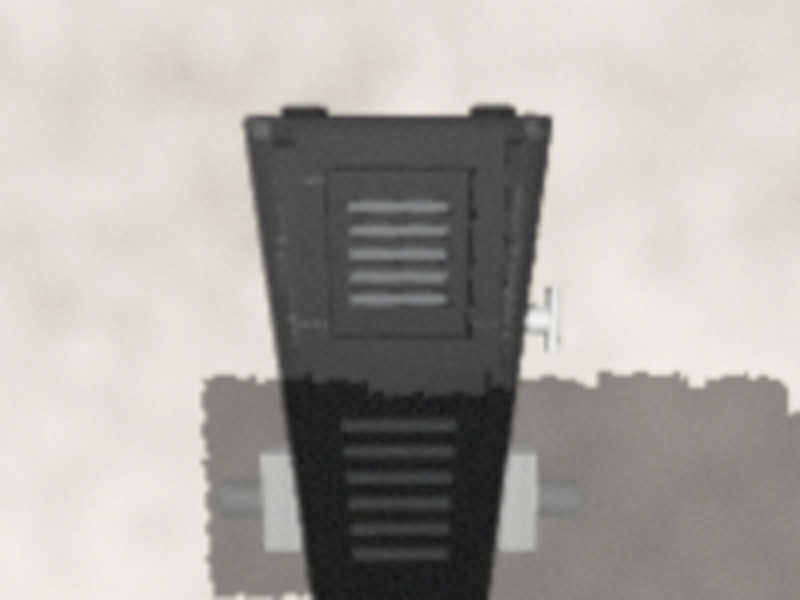

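The cover lies aligned on the catches, with the dome centred at crop (399,253). Now I'll press it with shut fingers.

```bash
python3 - <<'E'
from h import *
p=mp(0); go(p,.10,180+MY); env.gripper_to(0,20)
print(st(p,.060,.1,5)); show("near")
print(st(p,.040,.02,22)); show("pressed")
def probe(x,y):
    q=mp(x,y); st(mp(0),.062,.15) ; st(q,.062); r=st(q,.041,.03,15); show(f"probe {x} {y} {r}"); st(q,.062)
for x,y in((.014,0),(-.014,0),(0,.008),(0,-.008)): probe(x,y)
E
```

```text
False
near t 35.1 pos [ 0.4583 -0.2793  0.0601] F [ 0.7  0.1 -0.8] open mm 0.4 ff 0.0
True
pressed t 35.8 pos [ 0.4586 -0.2793  0.0465] F [-0.4 -0.3  4.4] open mm 0.3 ff 2.1
probe 0.014 0 True t 36.9 pos [ 0.4716 -0.2815  0.0464] F [-0.8  0.3  5.4] open mm 0.4 ff 2.4
probe -0.014 0 True t 38.2 pos [ 0.4445 -0.2767  0.0464] F [-1.4  1.1  4.6] open mm 0.4 ff 2.6
probe 0 0.008 True t 39.5 pos [ 0.4594 -0.2713  0.0464] F [-0.7  1.2  6. ] open mm 0.3 ff 2.6
probe 0 -0.008 True t 40.8 pos [ 0.4568 -0.2869  0.0465] F [-1.1  0.9  4.7] open mm 0.8 ff 2.6
```

The dome top is level at 46.4 mm at all probe points, so the cover is clicked in. Next are the weight and the loupe.

```bash
python3 - <<'E'
from h import *
w=(.6449,-.088)
st(mp(0),.12); go(w,.12,180); env.gripper_to(50/87,30); st(w,.004,.1); show("at weight")
env.gripper_to(0,30); show("grip"); st(w,.12); show("lift")
p=mp(.152); go(p,.12,180+MY); st(p,.03,.15); print(st(p,.002,.03,5)); show("down")
env.gripper_to(50/87); show("rel"); st(env.read_state()["position"][:2],.12)
l=(.437,-.0866); a=np.radians(12.5); t=np.array([.4721,.2812])-.026*np.array([np.cos(a),np.sin(a)])
go(l,.14,180); env.gripper_to(56/87,15); st(l,.006,.1); show("at loupe"); env.gripper_to(0,15); show("grip"); st(l,.14); show("lift")
go(t,.14,180+12.5-360); st(t,.03,.15); print(st(t,.003,.03,5)); show("down")
env.gripper_to(56/87); show("rel"); st(env.read_state()["position"][:2],.14)
E
```

```text
at weight t 45.0 pos [ 0.6455 -0.088   0.0048] F [-0.5  0.6 -0.2] open mm 50.0 ff 0.0
grip t 45.5 pos [ 0.645  -0.0881  0.0043] F [-0.4 -0.1  1.8] open mm 29.1 ff 30.0
lift t 46.4 pos [ 0.6438 -0.0879  0.1185] F [ 0.1 -0.4 -2.4] open mm 29.0 ff 30.0
True
down t 48.9 pos [ 0.6074 -0.3051  0.0043] F [-0.4 -0.1  6.1] open mm 29.1 ff 30.0
rel t 49.5 pos [ 0.6058 -0.3045  0.0022] F [-0.5  0.3 -0.8] open mm 49.7 ff 0.0
at loupe t 53.5 pos [ 0.4374 -0.0865  0.0065] F [-0.7  0.2  0. ] open mm 55.9 ff 0.0
grip t 54.0 pos [ 0.4371 -0.0866  0.0062] F [-0.3  0.2  1.3] open mm 35.4 ff 15.0
lift t 55.0 pos [ 0.4362 -0.0866  0.1391] F [ 0.3 -0.5  0.2] open mm 35.5 ff 15.0
True
down t 58.0 pos [0.4465 0.2754 0.0059] F [-0.2 -0.7  3.8] open mm 35.3 ff 15.0
rel t 58.7 pos [0.446  0.2749 0.0056] F [-0.4  0.1  0.5] open mm 56.0 ff 0.0
```

Now I'll check both placements.

```bash
python3 - <<'E'
from h import *
T=[]
go(np.array([.47,.26]),.32,180); env.dwell(.2); q=env.grab_frame("wrist"); save(q,"f1")
T.append(cv2.resize(q["image"][80:230,265:405],(373,400),interpolation=cv2.INTER_CUBIC))
for d in env.trace(q,"loupe")[:3]:
    ys,xs=np.nonzero(d["mask"]); print("loupe",d["score"],pix2z(q,xs.mean(),ys.mean(),.030))
go(mp(.14)+[.06,0],.2,180+MY); env.dwell(.2); q=env.grab_frame("wrist"); save(q,"f2")
T.append(cv2.resize(q["image"][30:230,230:430],(400,400),interpolation=cv2.INTER_CUBIC))
for d in env.trace(q,"slide_weight")[:3]:
    ys,xs=np.nonzero(d["mask"]); X=pix2z(q,xs.mean(),ys.mean(),.02)[:2]-M; a=np.radians(MY); print("w",d["score"],X@[np.cos(a),np.sin(a)],X@[-np.sin(a),np.cos(a)])
cv2.imwrite("pics/fin.png",np.hstack(T))
p=env.grab_frame("top"); save(p,"topf"); 
for n in("spare_weight","screw_dish","screwdriver","tweezers"): print(n,[np.round(d["xyz"],3) for d in env.search_frame(p,n)][:1])
show()
E
```

```text
loupe 0.67 [0.44602137 0.27459297 0.03      ]
w 0.74 0.15109408806336394 -0.00011407745012780024
spare_weight [array([0.458, 0.084, 0.022])]
screw_dish [array([ 0.38 , -0.026,  0.006])]
screwdriver [array([0.752, 0.011, 0.026])]
tweezers [array([0.429, 0.411, 0.007])]
t 63.5 pos [ 0.656  -0.3031  0.2   ] F [ 0.6  0.7 -0.6] open mm 56.1 ff 0.0
```

View pics/fin.png

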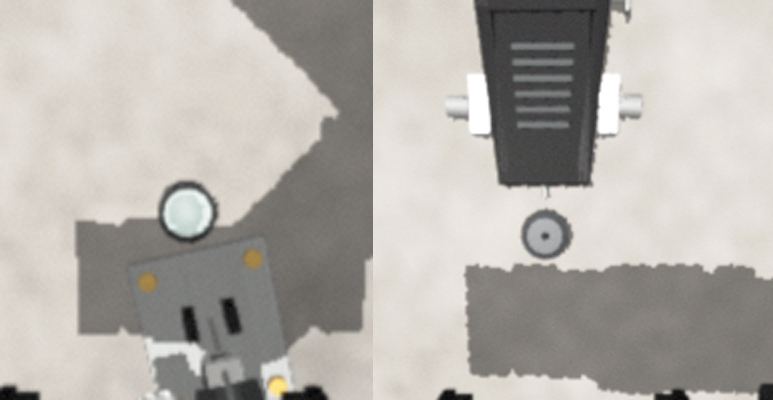

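View pics/topf.png

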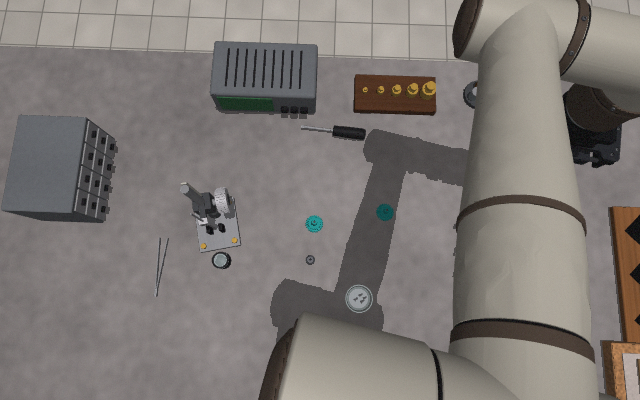

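The loupe (crop (187,211)) stands centred about 8 mm clear of the base's front edge. The weight (crop (546,234)) is in line with the rod, clear by about 7 mm. Everything else is where it was.

```bash
python3 -c "
from h import *
print(env.close_job())"
```

```text
the job is handed in; nothing more can be done
None
```

The job is handed in at about 64 s: the brass gear is seated in the bay, the cover pressed in and level (dome top 46.4 mm at every probe point), the larger weight about 7 mm beyond the rod end and in line, and the loupe centred about 8 mm in front of the stand; the small weight, dish, screwdriver and tweezers were not moved.

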